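# Clear the mitre box with the push stick

## Task

Take the red push stick out of its green pot and, with the stick and never with the gripper itself, push the wooden offcut along the yellow mitre box and right out of its open end into the blue scrap tray. Then stand the stick back in the green pot. Leave both pots standing and do not disturb the pencil pot, the glue bottle or the screw jar.

Things in the scene. Friction and masses are not known exactly. Their poses are not given: they have to be found in the camera images.
- push_stick: Red square plastic rod, 14 x 14 x 230 mm, 70 g, lowest 30 mm black. It starts in the green pot, leaning about 20 degrees, its top roughly towards the robot. Origin: centre of the lower (black) end face; z runs along the rod to its top end, x and y are normal to its side faces; as it leans at the start, y is level and x lies in the plane of the lean.
- stick_grip (a point): Point on the push stick's axis 185 mm from its lower end (45 mm below its top end), about 60 mm above the pot's rim at the start: a good height to grip, across the two faces normal to the rod's y.
- stick_pot: Green round pot that holds the push stick, loose, 0.7 kg: 60 mm outside diameter, 54 mm inside, 110 mm tall, floor 5 mm thick. Origin: centre of its underside, z up.
- mitre_box: Fixed yellow plastic mitre box, an open-topped channel along its y, 260 long, 102 wide, floor 12 thick, side walls 18 thick, tops 62 above the bench, channel 66 wide, both ends open. At its -y end a blue scrap tray is attached: y -130 to -260, 118 wide, floor 4 thick, 25 high walls on its three other sides (mm). Origin: centre of the yellow box's underside, z up.
- box_exit (a point): Centre of the channel floor's edge at the tray end (mitre_box y = -130 mm, 12 mm above the bench).
- tray_center (a point): Centre of the scrap tray's floor, 4 mm above the bench (mitre_box y = -193 mm).
- offcut: Loose brown wooden block lying in the channel of the mitre box, 52 mm (x) x 75 mm (y) x 28 mm high, 55 g. Origin: centre of its underside.
- offcut_center (a point): Centre of the wooden block.
- pencil_pot: Bystander: white pot of pencils, 68 mm diameter, rim 90 mm high, pencils up to 140 mm above the bench, loose. Origin: centre of its underside. It and the green pot may swap places.
- glue_bottle: Bystander: white glue bottle with a blue cap, 52 mm diameter, 130 mm tall, loose. Origin: centre of its underside.
- screw_jar: Bystander: glass jar with a steel lid, 68 mm diameter, 80 mm tall, loose. Origin: centre of its underside.
Not all that is in view belongs to the job. Several things have the shape of the push_stick; the one meant has the colours described above.

How it is judged:
By the outcome, as a careful person would: the job done as asked, in the order asked, and still so for the second after the job is handed in, with the robot touching nothing.
It also fails if it takes over 48 s, if anything falls off the work surface, if the arm or the gripper's body presses on something with over 40 N, if the wrist force passes 120 N, or if a joint passes its speed limit or range.

## Robot

A 6-joint arm with a two-finger parallel gripper is mounted at the origin on the work surface. World frame = base frame: x ahead of the robot, y to its left, z up, the work surface at z = 0. Lengths are in m, angles in rad, forces in N, time in s.
With the tool pointing down it reaches from about 0.25 to 0.775 m from the base axis. Payload 8.9 kg.
Tool frame: the origin (TCP) lies on the centre line of the jaws, within the pads' length; the fingertips stand 25 mm ahead of it and the grasp point (between the pads) lies 6 mm ahead of it; z points along the fingers, y is the direction in which the jaws open and shut (so a half turn about z gives the same grasp; the last joint's range is limited). The gripper opens to 85 mm and grips with 20 to 120 N. Pads are 22 mm wide; open, the fingers measure 114 mm over their backs; the gripper's body (76 mm by 85 mm) begins 54 mm behind the grasp point. The pads swing forward as they close: fully open they stand 13 mm farther back than shut.
Start: joints at [-1.41, 0.291, -0.153, 1.127, 0, 1.431], TCP at [0.155, -0.502, 0.256] pointing down, gripper open.
Joint ranges: [-2.52, 2.52], [-0.91, 1.74], [-1.3, 1.37], [-1.96, 2.02], [-1.52, 1.47], [-3.14, 3.14]. Speed limits (rad/s): [2.22, 2.22, 2.79, 3.14, 3.14, 3.14].

## Interface

Orientations are given as a unit quaternion [w, x, y, z].
In Python, from rig import arm gives the robot as it stands.
- The arm moves only by the tool servo_tool, never from a script. Its argument "deltas" is a list of rows, each a list of 3 entries, a list of its own where there are three numbers: the turn, a rotation vector about the tool's x, y, z in degrees, then the shift along the tool's x, y, z in cm, then the opening, from 0 (shut) to 1 (fully open). A call has exactly 10 rows; each row shifts and turns the commanded pose from where the row before left it, along the tool's axes as they then stand; what a row does not reach is not made up. A row lasts 1/12 s, in which the tool goes at most 41.7 mm and 7.16 degrees, less where a joint would pass 70% of its speed; a pose out of reach is approached as far as the arm can. A call is refused whole if a number of a shift passes 4.17 or a number of a turn 7.16, either way. A call with a gripper value outside its range is refused whole. The fingers move at their own pace and stop on an object; the grip force is fixed at half the most. Time passes only in rows, so rows that do not move let the fingers close, or fill a call up. It gives the time, the measured TCP pose, the force and the opening at its end, in the units of the state.
- arm.observe(): the state, without advancing time (a new reading comes with each control period).
- arm.get_image(name): name is "scene" or "top"; returns a dict with "img" (400x640x3 uint8, red, green, blue), "fovy" (degrees; the focal length in pixels is half the picture's height over the tangent of half this angle, whatever the lens; pixels are square), "cx", "cy" (the principal point, pixels), "dist_coeffs" ([k1, k2, p1, p2, k3] as OpenCV has them; the pictures are not rectified), "rvec" (rotation vector, rad) and "tvec" (3), from world to camera coordinates, as OpenCV has them. Camera axes: x right, y down, z forward; pixel columns grow to the right and rows downward; lengths in m; the calibration is good to about 2 mm. A picture is of the moment at which its call begins. There is no depth.
- arm.hand_in(): hands the job in, once; it reports no verdict.
The state is a dict: "clock": time; "joints": joint angles; "qvel": joint speeds; "effort": joint torques, N m; "position": TCP position; "eef_rot": TCP orientation; "ft_force": force on the tool from outside, world axes, zero at the start; "torque": the same for the moment, N m; "width": finger opening in m.
Only numpy, scipy, OpenCV 4.12 (cv2) and the standard library are available. Lean on these libraries where they do the work, as an engineer would, in place of code of your own. Each camera call takes 0.05 s, during which the arm holds its last target. There are 200 camera calls.

## Working session

There is one attempt and no reset: what is moved stays moved. The work goes in short steps, Python scripts to look and compute and a tool call to move; the robot and the scene stay as the last step left them, time stands still between calls to the robot, and variables do not carry over. Pictures are saved under pics/ and viewed, about 8 in all and at most 12, crops included, and the job is handed in when it is done.

Besides the shell and the picture viewer there is one more tool, called after "Call:" as name(argument=value, ...), one argument or row to a line, values as JSON. servo_tool: Moves the arm, as the interface text tells. Its arguments: {"type":"object","properties":{"deltas":{"type":"array","items":{"type":"array"}}},"required":["deltas"]}

```bash
mkdir -p pics
cat > h.py <<'E'
import numpy as np, cv2
from rig import arm
from scipy.spatial.transform import Rotation as R
def cam(n):
    d=arm.get_image(n); f=200/np.tan(np.radians(d["fovy"])/2)
    d["K"]=np.array([[f,0,d["cx"]],[0,f,d["cy"]],[0,0,1]]); return d
def save(d,p,crop=None,s=1):
    im=d["img"][:,:,::-1]
    if crop: x0,y0,x1,y1=crop; im=im[y0:y1,x0:x1]
    cv2.imwrite(p,cv2.resize(im,None,fx=s,fy=s,interpolation=cv2.INTER_CUBIC))
def ray(d,uv):
    n=cv2.undistortPoints(np.array([[uv]],float),d["K"],np.array(d["dist_coeffs"],float))[0,0]
    M=cv2.Rodrigues(np.array(d["rvec"],float))[0]; t=np.array(d["tvec"],float).ravel()
    return -M.T@t, M.T@np.array([n[0],n[1],1])
def atz(d,uv,z):
    o,v=ray(d,uv); return o+v*(z-o[2])/v[2]
def tri(d1,a,d2,b):
    o1,v1=ray(d1,a);o2,v2=ray(d2,b)
    s=np.linalg.lstsq(np.c_[v1,-v2],o2-o1,rcond=None)[0]
    p,q=o1+s[0]*v1,o2+s[1]*v2; return (p+q)/2,np.linalg.norm(p-q)
def proj(d,P):
    return cv2.projectPoints(np.array(P,float).reshape(-1,3),np.array(d["rvec"],float),np.array(d["tvec"],float),d["K"],np.array(d["dist_coeffs"],float))[0][:,0]
E
python3 - <<'E'
from h import *
import pickle
for n in ("scene","top"):
    d=cam(n); pickle.dump(d,open(n+".pkl","wb")); save(d,f"pics/{n}0.png",s=1.25)
    o,_=ray(d,(320,200)); print(n,o,d["fovy"])
print(arm.observe())
E
```

```text
scene [1.39430466 0.12067181 0.63054483] 51.85211243359092
top [0.40206421 0.0975685  0.97736752] 51.305964898621546
{'clock': 0.1, 'joints': array([-1.41028931e+00,  2.91215576e-01, -1.54014446e-01,  1.12672326e+00,
        1.49439178e-06,  1.43145862e+00]), 'qvel': array([ 2.71561080e-03, -1.59902762e-03,  6.43815356e-05, -1.16071079e-03,
       -2.34771554e-03,  1.74763950e-03]), 'effort': array([ 1.72011387e-03, -5.37974203e+01,  3.31919968e+01,  9.27905930e-03,
       -2.27325427e-04, -8.00070580e-06]), 'position': array([ 0.15499815, -0.50122674,  0.25580766]), 'eef_rot': array([-5.78451931e-04,  9.88782512e-01,  1.49361340e-01, -5.37570339e-06]), 'ft_force': array([-0.35911036,  0.244603  ,  0.24340987]), 'torque': array([-0.05513799,  0.01224904,  0.03783528]), 'width': 0.08544015960232915}
```

View pics/scene0.png

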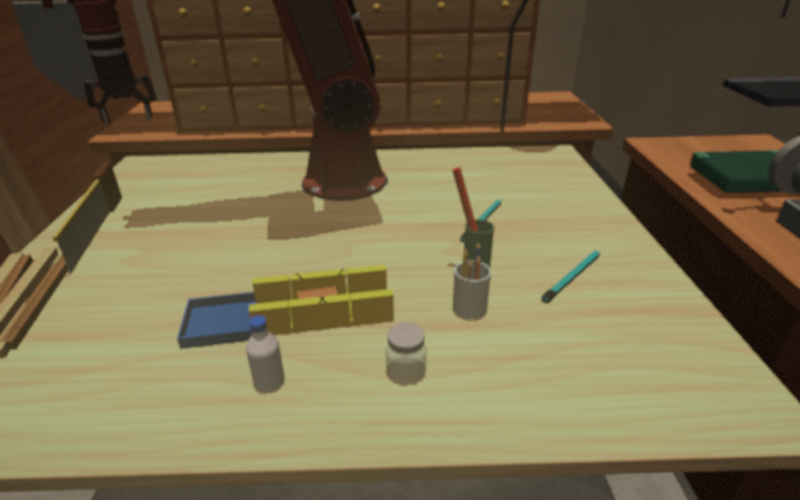

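View pics/top0.png

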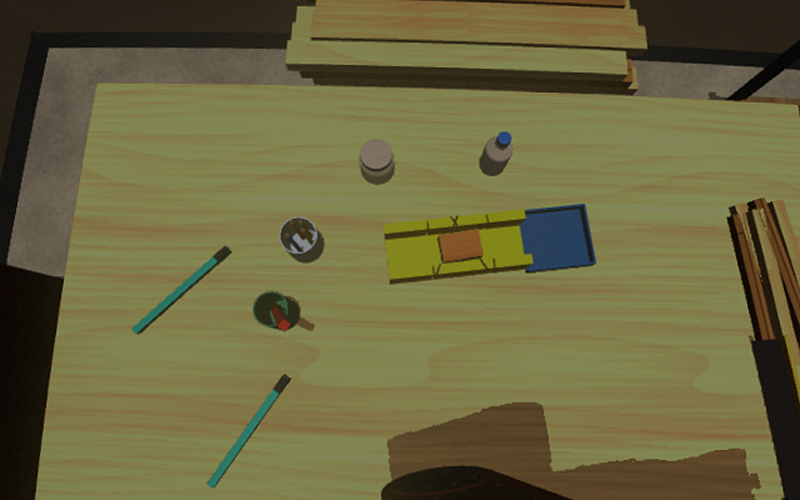

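The scene view shows the red stick's top at about (458,170) in the green pot behind the white pencil pot, with the box at (320,300) and its tray to the left. The top view shows the green pot at (276,310), pencil pot (300,236), box (460,245), offcut (460,246) and tray to the right (-y). I'll enlarge for measurement.

Run:
```python
from h import *
import pickle
t=pickle.load(open("top.pkl","rb"));s=pickle.load(open("scene.pkl","rb"))
def c(d,x0,y0,w,h,k):
    return cv2.resize(cv2.convertScaleAbs(d["img"][y0:y0+h,x0:x0+w,::-1],alpha=1.6),None,fx=k,fy=k,interpolation=cv2.INTER_CUBIC)
a=c(t,190,160,80,110,5) # 400x550
b=c(s,340,125,80,110,5)
cv2.imwrite("pics/c1.png",np.hstack([a,b]))
cv2.imwrite("pics/c2.png",c(t,300,155,190,80,4))
```

```text
(no output)
```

View pics/c1.png

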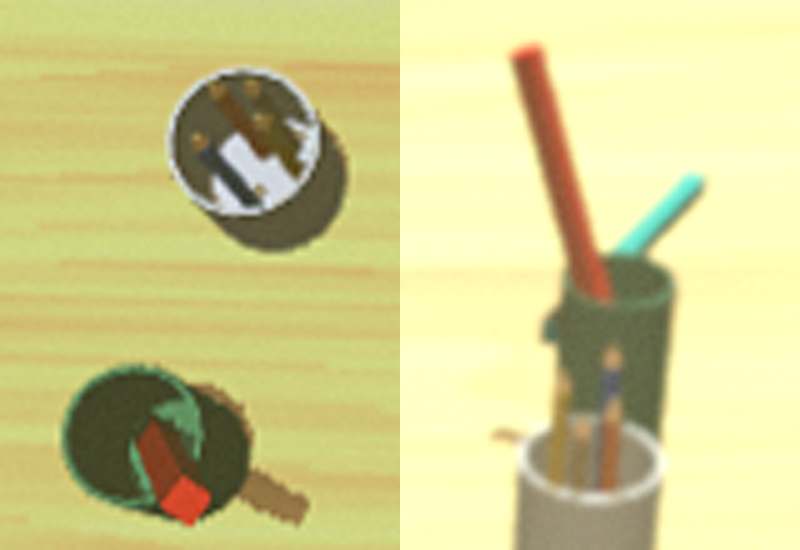

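View pics/c2.png

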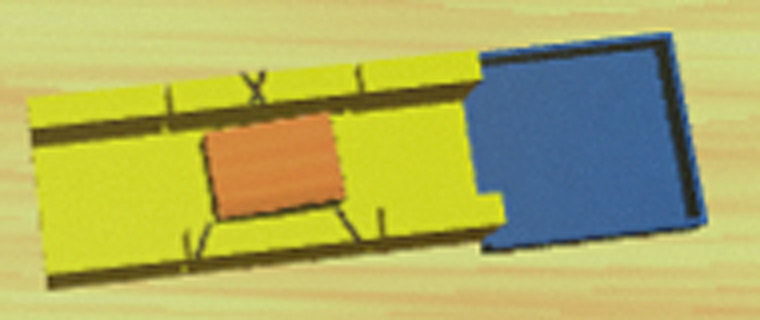

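Crop readings: green pot rim centre (131,436), stick top (185,500) in the top crop and (527,52) in the scene crop. Box top corners are (28,98), (480,53), (503,222) and (48,272); offcut top corners are (205,138), (330,112), (343,200) and (218,220).

Run:
```python
from h import *
import pickle
np.set_printoptions(precision=4,suppress=True)
t=pickle.load(open("top.pkl","rb"));s=pickle.load(open("scene.pkl","rb"))
A=lambda x,y:(190+(x-2)/5,160+(y-2)/5)
S=lambda x,y:(340+(x-402)/5,125+(y-2)/5)
B=lambda x,y:(300+(x-1.5)/4,155+(y-1.5)/4)
P=atz(t,A(131,436),.11);print("pot",P)
print("pot dia",np.linalg.norm(atz(t,A(62,436),.11)-atz(t,A(200,436),.11)))
P2=atz(s,S(620,283),.11);print("pot from scene",P2)
T,e=tri(t,A(185,500),s,S(527,52));print("top",T,e, "pencil",atz(t,A(245,143),.09))
hz=T[:2]-P[:2];print("lean dir deg",np.degrees(np.arctan2(hz[1],hz[0])),np.linalg.norm(hz))
c=[atz(t,B(*p),.062) for p in((28,98),(480,53),(503,222),(48,272))]
for i in range(4):print("box",c[i],np.linalg.norm(c[i]-c[i-1]))
m=np.mean(c,0);ax=(c[0]+c[3]-c[1]-c[2]);ax/=np.linalg.norm(ax);print("centre",m,"y axis",ax,np.degrees(np.arctan2(ax[1],ax[0])))
o=[atz(t,B(*p),.04) for p in((205,138),(330,112),(343,200),(218,220))]
for i in range(4):print("off",o[i],np.linalg.norm(o[i]-o[i-1]))
om=np.mean(o,0);print("offc",om,"box y",(om-m)@ax,"box x",(om-m)[:2]@[ax[1],-ax[0]])
a2=o[0]-o[1]+o[3]-o[2];print("off ang",np.degrees(np.arctan2(a2[1],a2[0])))
```

```text
pot [0.4761 0.3103 0.11  ]
pot dia 0.057901041738665664
pot from scene [0.4871 0.3115 0.11  ]
top [0.4443 0.2632 0.2193] 0.0021676438017004386 pencil [0.6074 0.2749 0.09  ]
lean dir deg -124.0041533049334 0.05678810047953474
box [0.6394 0.1274 0.062 ] 0.10032782303660946
box [ 0.6737 -0.1306  0.062 ] 0.2603200939404531
box [ 0.5755 -0.1414  0.062 ] 0.09879719637442148
box [0.5401 0.113  0.062 ] 0.2568213700042979
centre [ 0.6072 -0.0079  0.062 ] y axis [-0.1348  0.9909  0.    ] 97.74799794590744
off [0.6242 0.025  0.04  ] 0.04865484083299361
off [ 0.6419 -0.0475  0.04  ] 0.07465167255180082
off [ 0.5899 -0.0548  0.04  ] 0.05242742015228312
off [0.5762 0.017  0.04  ] 0.07311421707615942
offc [ 0.6081 -0.0151  0.04  ] box y -0.007207323912865128 box x -8.97520603013632e-05
off ang 102.25869843768591
```

```bash
cat >> h.py <<'E'
np.set_printoptions(precision=3,suppress=True)
def rot(q): return R.from_quat(np.r_[q[1:],q[0]])
def rel(p,Rt,st=None):
    st=st or arm.observe(); R0=rot(st["eef_rot"])
    rv=np.degrees((R0.inv()*Rt).as_rotvec())
    print("turn",rv,"shift now-frame cm",R0.inv().apply(p-st["position"])*100,"shift after-turn cm",Rt.inv().apply(p-st["position"])*100)
def frame(z,x):
    z=z/np.linalg.norm(z); x=x-z*(x@z); x/=np.linalg.norm(x); return R.from_matrix(np.c_[x,np.cross(z,x),z])
E
python3 - <<'E'
from h import *
import pickle
t=pickle.load(open("top.pkl","rb"));s=pickle.load(open("scene.pkl","rb"))
A=lambda x,y:(190+(x-2)/5,160+(y-2)/5)
S=lambda x,y:(340+(x-402)/5,125+(y-2)/5)
T,e=tri(t,A(185,500),s,S(527,52))
n1=np.cross(ray(t,A(185,500))[1],ray(t,A(148,430))[1]);n2=np.cross(ray(s,S(527,52))[1],ray(s,S(595,290))[1])
u=np.cross(n1,n2);u/=np.linalg.norm(u);u*=np.sign(u[2])
print("axis",u,"tilt",np.degrees(np.arccos(u[2])),"az",np.degrees(np.arctan2(u[1],u[0])),"bottom",T-.23*u)
for az in (-124,-130,-135,-140):
  a=np.radians(az);w=np.array([.342*np.cos(a),.342*np.sin(a),.94]);q=T-.07*w
  pt=proj(t,[q])[0];ps=proj(s,[T-.11*w])[0];print(az,(pt-[190,160])*5+2,(ps-[340,125])*5+[402,2],"bottom",T-.23*w)
E
```

```text
axis [-0.193 -0.29   0.937] tilt 20.397599926897037 az -123.63595756194154 bottom [0.489 0.33  0.004]
-124 [169.915 474.488] [580.688 253.255] bottom [0.488 0.328 0.003]
-130 [174.068 469.522] [577.021 256.316] bottom [0.495 0.323 0.003]
-135 [177.892 465.725] [573.423 258.702] bottom [0.5   0.319 0.003]
-140 [182.015 462.266] [569.358 260.916] bottom [0.505 0.314 0.003]
```

Call:
servo_tool(
  deltas=[
    [[0,0,-7.16],[0,0,-0.5],1],
    [[0,0,-7.16],[0,0,-0.5],1],
    [[0,0,-7.16],[0,0,-0.5],1],
    [[0,0,-7.16],[0,0,-0.5],1],
    [[0,0,-7.16],[0,0,-0.5],1],
    [[0,0,-7.16],[0,0,-0.5],1],
    [[0,0,-7.16],[0,0,-0.5],1],
    [[0,0,-7.16],[0,0,-0.5],1],
    [[0,0,-7.16],[0,0,-0.5],1],
    [[0,0,-7.16],[0,0,-0.5],1],
  ],
)

```text
clock: 0.93
position: [0.155, -0.5014, 0.3062]
eef_rot: [-0.0, 0.712, 0.702, 0.0]
ft_force: [-1.3, 0.6, -0.8]
width: 0.0856
```

Call:
servo_tool(
  deltas=[
    [[0,0,-7.16],[0,0,0],1],
    [[0,0,-7.16],[0,0,0],1],
    [[0,0,-7.16],[0,0,0],1],
    [[0,0,-7.16],[0,0,0],1],
    [[0,0,-7.16],[0,0,0],1],
    [[0,0,-7.16],[0,0,0],1],
    [[0,0,-7.16],[0,0,0],1],
    [[0,0,-7.16],[0,0,0],1],
    [[0,0,-7.16],[0,0,0],1],
    [[0,0,-7.16],[0,0,0],1],
  ],
)

```text
clock: 1.77
position: [0.155, -0.5014, 0.3059]
eef_rot: [-0.0, 0.167, 0.986, 0.0]
ft_force: [0.6, -0.2, -0.3]
width: 0.085
```

Call:
servo_tool(
  deltas=[
    [[0,0,-7.16],[0,0,0],1],
    [[0,0,-7.16],[0,0,0],1],
    [[0,0,-7.16],[0,0,0],1],
    [[0,0,-7.16],[0,0,0],1],
    [[0,0,-7.16],[0,0,0],1],
    [[0,0,-7.16],[0,0,0],1],
    [[0,0,-7.16],[0,0,0],1],
    [[0,0,-7.16],[0,0,0],1],
    [[0,0,-7.16],[0,0,0],1],
    [[0,0,-7.16],[0,0,0],1],
  ],
)

```text
clock: 2.6
position: [0.155, -0.5014, 0.306]
eef_rot: [0.0, -0.441, 0.898, 0.0]
ft_force: [-0.2, 0.2, -0.4]
width: 0.0859
```

```bash
cat > tgt.py <<'E'
from h import *
u=np.array([-.193,-.290,.937]);u/=np.linalg.norm(u)
G=np.array([.453,.276,.180]); lean=np.array([-.193,-.290,0])
Rg=frame(-u,lean)
E
python3 -c "
from tgt import *
o=arm.observe();print(o['clock'],o['position'],o['joints']);rel(G+.106*u,Rg)"
```

```text
2.6 [ 0.155 -0.501  0.306] [-1.41   0.269 -0.053  1.25  -0.    -2.324]
turn [ -0.684 -20.356  -3.987] shift now-frame cm [-76.058  23.657   2.712] shift after-turn cm [-71.745  18.262  29.511]
```

Call:
servo_tool(
  deltas=[
    [[0,0,0],[-3.8,1.18,0.1],1],
    [[0,0,0],[-3.8,1.18,0.1],1],
    [[0,0,0],[-3.8,1.18,0.1],1],
    [[0,0,0],[-3.8,1.18,0.1],1],
    [[0,0,0],[-3.8,1.18,0.1],1],
    [[0,0,0],[-3.8,1.18,0.1],1],
    [[0,0,0],[-3.8,1.18,0.1],1],
    [[0,0,0],[-3.8,1.18,0.1],1],
    [[0,0,0],[-3.8,1.18,0.1],1],
    [[0,0,0],[-3.8,1.18,0.1],1],
  ],
)

```text
clock: 3.43
position: [0.2961, -0.1277, 0.2963]
eef_rot: [0.0, -0.438, 0.899, -0.0]
ft_force: [1.7, -1.0, 1.2]
width: 0.0856
```

Call:
servo_tool(
  deltas=[
    [[0,0,0],[-3.8,1.18,0],1],
    [[0,0,0],[-3.8,1.18,0],1],
    [[0,0,0],[-3.8,1.18,0],1],
    [[0,0,0],[-3.8,1.18,0],1],
    [[0,0,0],[-3.8,1.18,0],1],
    [[0,0,0],[-3.8,1.18,0],1],
    [[0,0,0],[-3.8,1.18,0],1],
    [[0,0,0],[-3.8,1.18,0],1],
    [[0,0,0],[-3.8,1.18,0],1],
    [[0,0,0],[0,0,0],1],
  ],
)

```text
clock: 4.27
position: [0.4246, 0.2105, 0.2955]
eef_rot: [0.001, -0.44, 0.898, 0.001]
ft_force: [-1.9, -1.3, -0.3]
width: 0.0854
```

```bash
python3 -c "
from tgt import *
o=arm.observe();print(o['clock'],o['position'],o['joints']);rel(G+.106*u,Rg)"
```

```text
4.2667 [0.425 0.211 0.295] [ 0.305  0.172 -0.204  1.193  0.002 -0.607]
turn [ -0.684 -20.289  -4.097] shift now-frame cm [-3.226  1.5    1.62 ] shift after-turn cm [-2.558  1.265  2.672]
```

Call:
servo_tool(
  deltas=[
    [[-0.2,-5.1,-1.0],[0,0,0],1],
    [[-0.2,-5.1,-1.0],[0,0,0],1],
    [[-0.2,-5.1,-1.0],[0,0,0],1],
    [[-0.1,-5.0,-1.0],[0,0,0],1],
    [[0,0,0],[-1.3,0.64,0],1],
    [[0,0,0],[-1.26,0.63,0],1],
    [[0,0,0],[0,0,1.3],1],
    [[0,0,0],[0,0,1.3],1],
    [[0,0,0],[0,0,0],1],
    [[0,0,0],[0,0,0],1],
  ],
)

```text
clock: 5.1
position: [0.4304, 0.2396, 0.2802]
eef_rot: [0.155, -0.462, 0.869, 0.083]
ft_force: [-1.2, 0.2, 0.2]
width: 0.0852
```

Run:
```python
from tgt import *
import pickle
o=arm.observe();print(o['clock'],o['position']);rel(G+.006*u,Rg)
s=cam("scene");t=cam("top");pickle.dump((s,t),open("b.pkl","wb"))
f=lambda d,x,y:cv2.resize(cv2.convertScaleAbs(d["img"][y:y+130,x:x+100,::-1],alpha=1.6),None,fx=4,fy=4,interpolation=cv2.INTER_CUBIC)
cv2.imwrite("pics/c3.png",np.hstack([f(s,320,90),f(t,180,170)]))
```

```text
5.1 [0.43 0.24 0.28]
turn [-0.064 -0.163 -0.333] shift now-frame cm [-0.544  0.152 10.284] shift after-turn cm [-0.516  0.137 10.286]
```

View pics/c3.png

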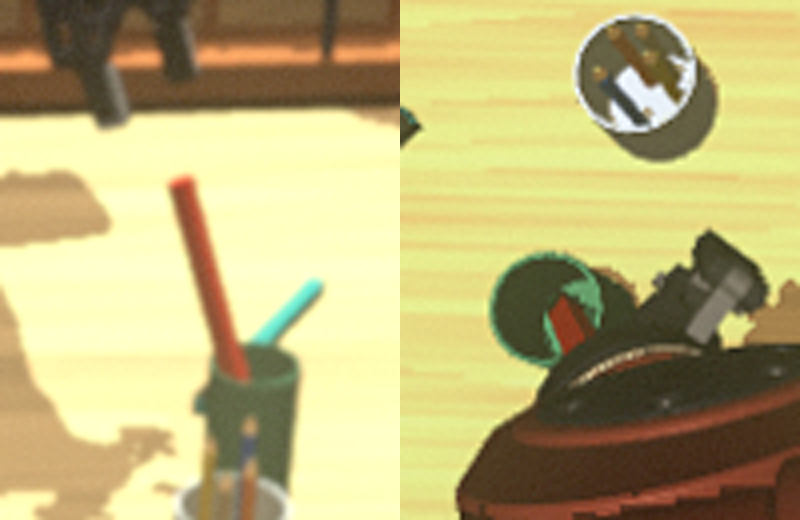

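The fingers straddle the rod's line in the scene crop: tips at (112,122) and (182,78), rod top at (183,183), a few mm off before the remaining -5 mm x correction.

Call:
servo_tool(
  deltas=[
    [[0,0,0],[-0.54,0.2,0],1],
    [[0,0,-0.3],[0,0,1.5],1],
    [[0,0,0],[0,0,1.5],1],
    [[0,0,0],[0,0,1.5],1],
    [[0,0,0],[0,0,1.5],1],
    [[0,0,0],[0,0,1.5],1],
    [[0,0,0],[0,0,1.5],1],
    [[0,0,0],[0,0,1.28],1],
    [[0,0,0],[0,0,0],1],
    [[0,0,0],[0,0,0],1],
  ],
)

```text
clock: 6.03
position: [0.4522, 0.2748, 0.1864]
eef_rot: [0.156, -0.465, 0.868, 0.082]
ft_force: [0.5, 0.4, 0.2]
width: 0.0858
```

Run:
```python
from tgt import *
import pickle
o=arm.observe();print(o['clock'],o['position'],o['ft_force']);rel(G+.006*u,Rg)
s=cam("scene");t=cam("top")
f=lambda d,x,y:cv2.resize(cv2.convertScaleAbs(d["img"][y:y+130,x:x+100,::-1],alpha=1.6),None,fx=4,fy=4,interpolation=cv2.INTER_CUBIC)
cv2.imwrite("pics/c4.png",np.hstack([f(s,320,90),f(t,180,170)]))
```

```text
6.0333 [0.452 0.275 0.186] [0.528 0.435 0.205]
turn [-0.108 -0.108 -0.02 ] shift now-frame cm [ 0.089 -0.004  0.051] shift after-turn cm [ 0.089 -0.004  0.051]
```

View pics/c4.png

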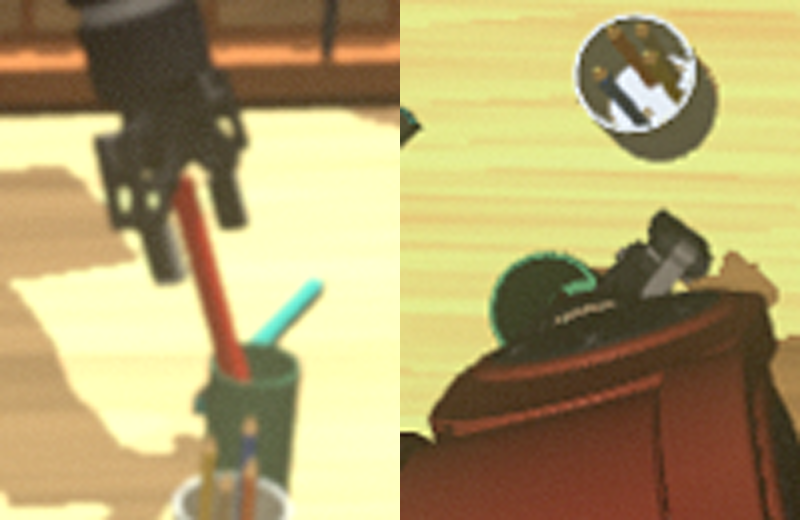

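Scene crop: fingertips at (165,270) and (232,222) with the rod (200,245) centred between them. Closing.

Call:
servo_tool(
  deltas=[
    [[0,0,0],[0,0,0],0],
    [[0,0,0],[0,0,0],0],
    [[0,0,0],[0,0,0],0],
    [[0,0,0],[0,0,0],0],
    [[0,0,0],[0,0,0],0],
    [[0,0,0],[0,0,0],0],
    [[0,0,0],[0,0,0],0],
    [[0,0,0],[0,0,0],0],
    [[0,0,0],[0,0,-0.3],0],
    [[0,0,0],[0,0,-0.5],0],
  ],
)

```text
clock: 6.97
position: [0.4504, 0.2724, 0.1936]
eef_rot: [0.156, -0.465, 0.868, 0.082]
ft_force: [0.9, 1.5, -0.7]
width: 0.0131
```

Call:
servo_tool(
  deltas=[
    [[0,0,0],[0,0,-1.2],0],
    [[0,0,0],[0,0,-1.8],0],
    [[0,0,0],[0,0,-1.8],0],
    [[0,0,0],[0,0,-1.8],0],
    [[0,0,0],[0,0,-1.8],0],
    [[0,0,0],[0,0,-1.8],0],
    [[0,0,0],[0,0,-1.8],0],
    [[0,0,0],[0,0,-1.8],0],
    [[0,0,0],[0,0,0],0],
    [[0,0,0],[0,0,0],0],
  ],
)

```text
clock: 7.8
position: [0.4242, 0.2325, 0.3239]
eef_rot: [0.157, -0.464, 0.868, 0.082]
ft_force: [0.4, 0.6, -1.2]
width: 0.0134
```

Run:
```python
from tgt import *
import pickle
o=arm.observe();print(o['clock'],o['position'],o['ft_force'],o['width'],o['joints'])
s=cam("scene");t=cam("top");pickle.dump((s,t),open("c.pkl","wb"))
f=lambda d,x,y:cv2.resize(cv2.convertScaleAbs(d["img"][y:y+130,x:x+100,::-1],alpha=1.6),None,fx=4,fy=4,interpolation=cv2.INTER_CUBIC)
cv2.imwrite("pics/c5.png",np.hstack([f(s,310,75),f(t,180,170)]))
Rc=rot(o['eef_rot']);z=Rc.apply([0,0,1])
print("exp tip px scene crop",(proj(s,[o['position']+z*.191])-[310,75])*4)
```

```text
7.8 [0.424 0.232 0.324] [ 0.449  0.601 -1.23 ] 0.013440613300150502 [ 0.195 -0.047 -0.427  0.932  0.247 -0.755]
exp tip px scene crop [[253.99  358.581]]
```

View pics/c5.png

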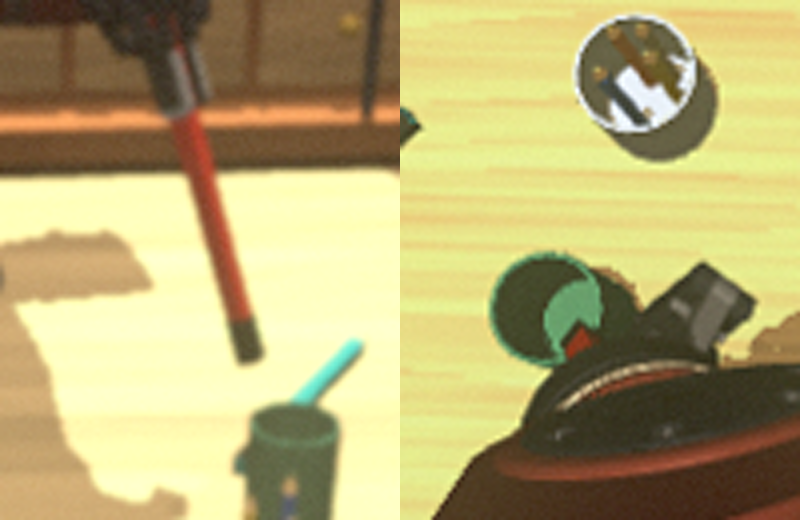

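Tip seen at (249,357), expected (254,359): the stick is held axially, and the pot stands undisturbed. Next I work out the move to above the channel.

```bash
cat >> tgt.py <<'E'
M=np.array([.6072,-.0079,0]); ax=np.array([-.1348,.9909,0])
bx=np.array([-.9909,-.1348,0])
Rp=frame(np.array([0,0,-1.]),bx)
E
python3 -c "
from tgt import *
rel(M+.07*ax+[0,0,.30],Rp)"
```

```text
turn [ 8.504 19.067 48.028] shift now-frame cm [  5.069 -23.987   0.55 ] shift after-turn cm [-14.954 -19.306   2.237]
```

Call:
servo_tool(
  deltas=[
    [[1.06,2.38,6.0],[0,0,0],0],
    [[1.06,2.38,6.0],[0,0,0],0],
    [[1.06,2.38,6.0],[0,0,0],0],
    [[1.06,2.38,6.0],[0,0,0],0],
    [[1.06,2.38,6.0],[0,0,0],0],
    [[1.06,2.38,6.0],[0,0,0],0],
    [[1.06,2.38,6.0],[0,0,0],0],
    [[1.06,2.38,6.0],[0,0,0],0],
    [[0,0,0],[0,0,0],0],
    [[0,0,0],[-1.5,-1.93,0],0],
  ],
)

```text
clock: 8.73
position: [0.4397, 0.2175, 0.3219]
eef_rot: [-0.001, -0.071, 0.997, 0.001]
ft_force: [1.6, -0.3, 0.2]
width: 0.013
```

Call:
servo_tool(
  deltas=[
    [[0,0,0],[-2.25,-2.9,0],0],
    [[0,0,0],[-2.25,-2.9,0],0],
    [[0,0,0],[-2.25,-2.9,0],0],
    [[0,0,0],[-2.25,-2.9,0],0],
    [[0,0,0],[-2.25,-2.9,0],0],
    [[0,0,0],[-1.5,-1.93,0],0],
    [[0,0,0],[-0.7,-0.95,0],0],
    [[0,0,0],[0,0,0],0],
    [[0,0,0],[0,0,0],0],
    [[0,0,0],[0,0,0],0],
  ],
)

```text
clock: 9.57
position: [0.5973, 0.0626, 0.3231]
eef_rot: [0.0, -0.069, 0.998, 0.001]
ft_force: [-0.6, -0.3, -1.0]
width: 0.0134
```

Run:
```python
from tgt import *
o=arm.observe();print(o['clock'],o['position'],o['ft_force'],o['joints'])
rel(M+.07*ax+[0,0,.209],Rp)
s=cam("scene");t=cam("top")
f=lambda d,x,y:cv2.resize(cv2.convertScaleAbs(d["img"][y:y+150,x:x+130,::-1],alpha=1.6),None,fx=3,fy=3,interpolation=cv2.INTER_CUBIC)
cv2.imwrite("pics/c6.png",np.hstack([f(s,200,120),f(t,290,130)]))
p=o['position']+rot(o['eef_rot']).apply([0,0,.191]);print("exp tip",(proj(s,[p])-[200,120])*3,(proj(t,[p])-[290,130])*3)
```

```text
9.5667 [0.597 0.063 0.323] [-0.553 -0.279 -0.974] [-0.018  0.417  0.205  1.358  0.001 -0.156]
turn [0.072 0.054 0.15 ] shift now-frame cm [-0.024 -0.132 11.412] shift after-turn cm [-0.035 -0.117 11.413]
exp tip [[251.146 238.514]] [[138.416 183.095]]
```

View pics/c6.png

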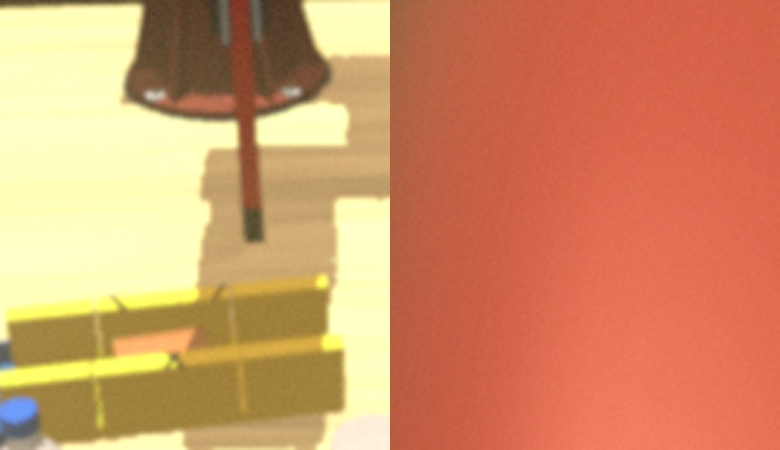

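Tip seen at (253,239), expected (251,239), above the channel and right of the offcut, whose end is at (205,340). Top view is blocked by the arm. Lowering, then pushing along tool -y.

Call:
servo_tool(
  deltas=[
    [[0,0,0],[0,-0.1,1.2],0],
    [[0,0,0.1],[0,0,1.6],0],
    [[0,0,0],[0,0,1.6],0],
    [[0,0,0],[0,0,1.6],0],
    [[0,0,0],[0,0,1.6],0],
    [[0,0,0],[0,0,1.6],0],
    [[0,0,0],[0,0,1.2],0],
    [[0,0,0],[0,0,0.8],0],
    [[0,0,0],[0,0,0],0],
    [[0,0,0],[0,0,0],0],
  ],
)

```text
clock: 10.5
position: [0.5982, 0.0612, 0.2116]
eef_rot: [0.001, -0.067, 0.998, 0.0]
ft_force: [1.0, 0.3, -0.8]
width: 0.013
```

Call:
servo_tool(
  deltas=[
    [[0,0,0],[0,-0.5,0],0],
    [[0,0,0],[0,-1.0,0],0],
    [[0,0,0],[0,-1.0,0],0],
    [[0,0,0],[0,-1.0,0],0],
    [[0,0,0],[0,-1.0,0],0],
    [[0,0,0],[0,-1.0,0],0],
    [[0,0,0],[0,-1.0,0],0],
    [[0,0,0],[0,-1.0,0],0],
    [[0,0,0],[0,-1.0,0],0],
    [[0,0,0],[0,-1.0,0],0],
  ],
)

```text
clock: 11.33
position: [0.6112, -0.0346, 0.2111]
eef_rot: [0.001, -0.067, 0.998, 0.0]
ft_force: [-0.6, 0.4, -0.4]
width: 0.0131
```

Run:
```python
from tgt import *
o=arm.observe();print(o['clock'],o['position'],o['ft_force'])
rel(M-.143*ax+[0,0,.211],Rp)
s=cam("scene")
cv2.imwrite("pics/c7.png",cv2.resize(cv2.convertScaleAbs(s["img"][180:310,130:330,::-1],alpha=1.6),None,fx=4,fy=4,interpolation=cv2.INTER_CUBIC))
```

```text
11.3333 [ 0.611 -0.035  0.211] [-0.551  0.368 -0.367]
turn [ 0.041  0.07  -0.073] shift now-frame cm [  0.024 -11.604   0.006] shift after-turn cm [  0.039 -11.604   0.014]
```

View pics/c7.png

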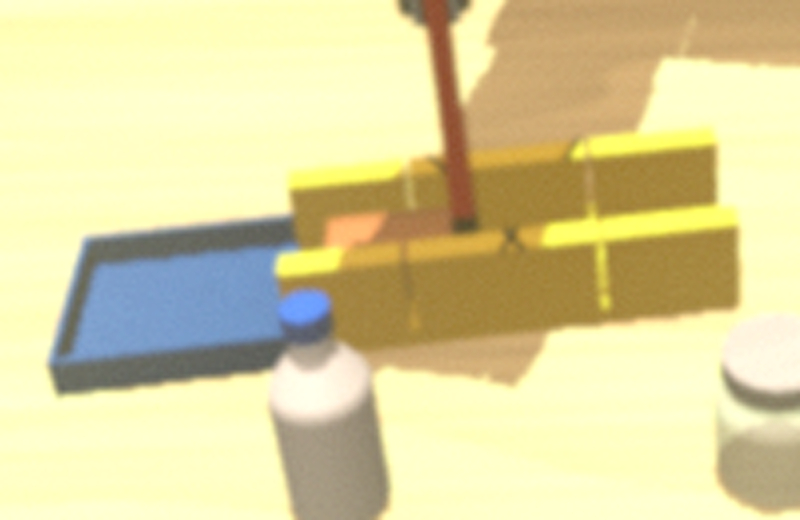

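The rod, at (462,215), is in the channel pushing the offcut, whose leading end is at (330,230), toward the tray. Continuing.

Call:
servo_tool(
  deltas=[
    [[0,0,0],[0,-1.0,0],0],
    [[0,0,0],[0,-1.0,0],0],
    [[0,0,0],[0,-1.0,0],0],
    [[0,0,0],[0,-1.0,0],0],
    [[0,0,0],[0,-1.0,0],0],
    [[0,0,0],[0,-1.0,0],0],
    [[0,0,0],[0,-1.0,0],0],
    [[0,0,0],[0,-1.0,0],0],
    [[0,0,0],[0,-1.0,0],0],
    [[0,0,0],[0,-1.0,0],0],
  ],
)

```text
clock: 12.22
position: [0.6246, -0.1336, 0.2111]
eef_rot: [0.001, -0.067, 0.998, 0.0]
ft_force: [0.4, 0.4, -0.5]
width: 0.0132
```

Call:
servo_tool(
  deltas=[
    [[0,0,0],[0,-0.8,0],0],
    [[0,0,0],[0,-0.8,0],0],
    [[0,0,0],[0,-0.6,0],0],
    [[0,0,0],[0,0,0],0],
    [[0,0,0],[0,0,0],0],
    [[0,0,0],[0,0.8,0],0],
    [[0,0,0],[0,0.8,0],0],
    [[0,0,0],[0,0,0],0],
    [[0,0,0],[0,0,0],0],
    [[0,0,0],[0,0,0],0],
  ],
)

```text
clock: 13.05
position: [0.6254, -0.138, 0.2113]
eef_rot: [0.001, -0.067, 0.998, 0.0]
ft_force: [0.2, 0.2, -1.3]
width: 0.013
```

Run:
```python
from tgt import *
o=arm.observe();print(o['clock'],o['position'],o['ft_force'],"box y",(o['position']-M)@ax)
s=cam("scene")
cv2.imwrite("pics/c8.png",cv2.resize(cv2.convertScaleAbs(s["img"][180:310,130:330,::-1],alpha=1.6),None,fx=4,fy=4,interpolation=cv2.INTER_CUBIC))
```

```text
13.05 [ 0.625 -0.138  0.211] [ 0.247  0.222 -1.262] box y -0.13135186813300562
```

View pics/c8.png

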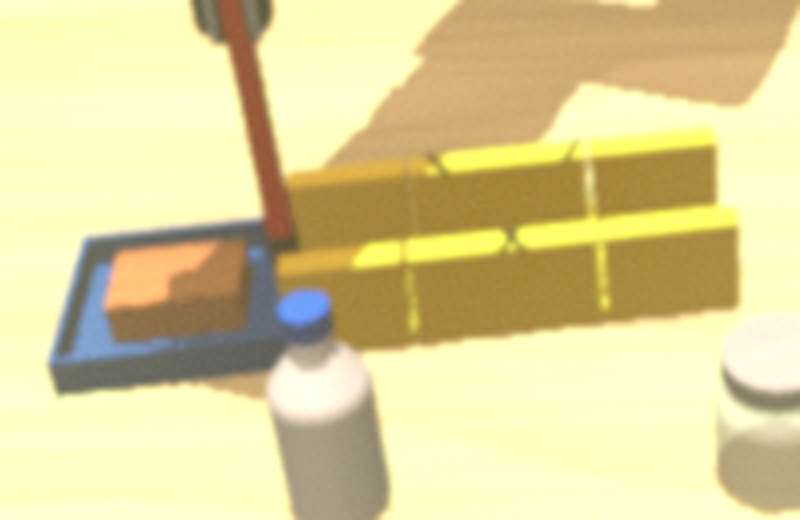

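The offcut lies flat in the blue tray (box at (175,290)), fully clear of the box's exit, and the glue and jar are unmoved. Returning the stick: lift, go back to the pose over the pot, and retrace.

Call:
servo_tool(
  deltas=[
    [[0,0,0],[0,0,-1.6],0],
    [[0,0,0],[0,0,-2.8],0],
    [[0,0,0],[0,0,-2.8],0],
    [[0,0,0],[0,0,-2.8],0],
    [[0,0,0],[0,0,-2.0],0],
    [[0,0,0],[0.6,1.6,0],0],
    [[0,0,0],[1.24,3.28,0],0],
    [[0,0,0],[1.24,3.28,0],0],
    [[0,0,0],[1.24,3.28,0],0],
    [[0,0,0],[1.24,3.28,0],0],
  ],
)

```text
clock: 13.93
position: [0.5495, 0.0008, 0.3312]
eef_rot: [0.001, -0.067, 0.998, 0.0]
ft_force: [0.4, 1.0, -0.5]
width: 0.0132
```

Call:
servo_tool(
  deltas=[
    [[0,0,0],[1.24,3.28,0],0],
    [[0,0,0],[1.24,3.28,0],0],
    [[0,0,0],[1.24,3.28,0],0],
    [[0,0,0],[1.24,3.28,0],0],
    [[0,0,0],[1.24,3.28,0],0],
    [[0,0,0],[1.24,3.28,0],0],
    [[0,0,0],[1.24,3.28,0],0],
    [[0,0,0],[0.6,1.6,0],0],
    [[0,0,0],[0,0,0],0],
    [[0,0,0],[0,0,0],0],
  ],
)

```text
clock: 14.77
position: [0.4253, 0.2314, 0.3314]
eef_rot: [0.001, -0.068, 0.998, 0.0]
ft_force: [0.6, -0.4, -1.2]
width: 0.0132
```

```bash
cat >> tgt.py <<'E'
Rpick=rot([0.156,-0.465,0.868,0.082]); Ppick=np.array([.4522,.2748,.1864]); zp=Rpick.apply([0,0,1])
E
python3 -c "
from tgt import *
o=arm.observe();print(o['clock'],o['position']);rel(Ppick-.147*zp,Rpick)"
```

```text
14.7667 [0.425 0.231 0.331]
turn [ -8.467 -19.011 -48.03 ] shift now-frame cm [0.153 0.137 0.713] shift after-turn cm [0.245 0.207 0.669]
```

Call:
servo_tool(
  deltas=[
    [[-1.06,-2.38,-6.0],[0,0,0],0],
    [[-1.06,-2.38,-6.0],[0,0,0],0],
    [[-1.06,-2.38,-6.0],[0,0,0],0],
    [[-1.06,-2.38,-6.0],[0,0,0],0],
    [[-1.06,-2.38,-6.0],[0,0,0],0],
    [[-1.06,-2.38,-6.0],[0,0,0],0],
    [[-1.06,-2.38,-6.0],[0,0,0],0],
    [[-1.06,-2.38,-6.0],[0,0,0],0],
    [[0,0,0],[0.24,0.2,0],0],
    [[0,0,0],[0,0,0],0],
  ],
)

```text
clock: 15.6
position: [0.4226, 0.2285, 0.3301]
eef_rot: [0.155, -0.461, 0.87, 0.082]
ft_force: [0.2, 0.7, -0.7]
width: 0.0133
```

Run:
```python
from tgt import *
o=arm.observe();print(o['clock'],o['position']);rel(Ppick,Rpick)
s=cam("scene");t=cam("top")
f=lambda d,x,y:cv2.resize(cv2.convertScaleAbs(d["img"][y:y+130,x:x+100,::-1],alpha=1.6),None,fx=4,fy=4,interpolation=cv2.INTER_CUBIC)
cv2.imwrite("pics/c9.png",np.hstack([f(s,310,75),f(t,180,170)]))
```

```text
15.6 [0.423 0.229 0.33 ]
turn [-0.096 -0.08  -0.489] shift now-frame cm [-0.186  0.17  15.386] shift after-turn cm [-0.166  0.143 15.387]
```

View pics/c9.png

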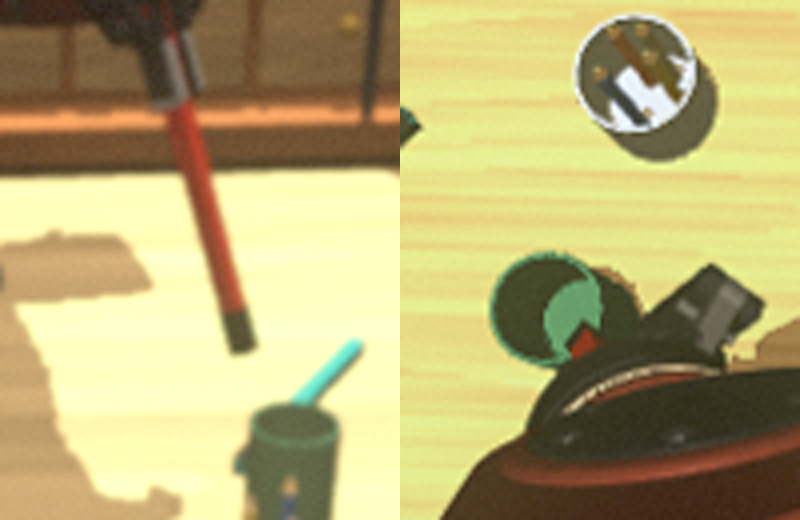

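The pot is unchanged with the stick tip above it, as at pick time. Inserting along the rod axis.

Call:
servo_tool(
  deltas=[
    [[0,0,-0.4],[-0.3,0.15,0],0],
    [[0,0,0],[0,0,1.6],0],
    [[0,0,0],[0,0,2.0],0],
    [[0,0,0],[0,0,2.0],0],
    [[0,0,0],[0,0,2.0],0],
    [[0,0,0],[0,0,2.0],0],
    [[0,0,0],[0,0,2.0],0],
    [[0,0,0],[0,0,1.6],0],
    [[0,0,0],[0,0,0.8],0],
    [[0,0,0],[0,0,0],0],
  ],
)

```text
clock: 16.53
position: [0.4496, 0.2739, 0.1985]
eef_rot: [0.155, -0.467, 0.867, 0.082]
ft_force: [-1.4, -0.2, -1.1]
width: 0.0131
```

Run:
```python
from tgt import *
o=arm.observe();print(o['clock'],o['position'],o['ft_force'],o['torque']);rel(Ppick,Rpick)
```

```text
16.5333 [0.45  0.274 0.198] [-1.396 -0.196 -1.107] [-0.349  0.273  0.025]
turn [ 0.093 -0.129  0.225] shift now-frame cm [ 0.211 -0.169  1.207] shift after-turn cm [ 0.213 -0.168  1.207]
```

Call:
servo_tool(
  deltas=[
    [[0,0,0],[0.1,-0.15,0.4],0],
    [[0,0,0],[0.1,0,0.4],0],
    [[0,0,0],[0,0,0.1],0],
    [[0,0,0],[0,0,0],0],
    [[0,0,0],[0,0,0],0.2],
    [[0,0,0],[0,0,0],0.3],
    [[0,0,0],[0,0,0],0.5],
    [[0,0,0],[0,0,0],0.8],
    [[0,0,0],[0,0,0],0.8],
    [[0,0,0],[0,0,0],0.8],
  ],
)

```text
clock: 17.37
position: [0.4523, 0.2737, 0.1911]
eef_rot: [0.156, -0.467, 0.867, 0.082]
ft_force: [-0.7, 0.5, -1.0]
width: 0.0683
```

Call:
servo_tool(
  deltas=[
    [[0,0,0],[0,0,0],0.8],
    [[0,0,0],[0,0,-0.7],0.8],
    [[0,0,0],[0,0,-1.5],0.8],
    [[0,0,0],[0,0,-1.5],0.8],
    [[0,0,0],[0,0,-1.5],0.8],
    [[0,0,0],[0,0,-2.0],0.8],
    [[0,0,0],[0,0,-2.5],0.8],
    [[0,0,0],[0,0,-2.5],0.8],
    [[0,0,0],[0,0,-1.5],0.8],
    [[0,0,0],[0,0,0],0.8],
  ],
)

```text
clock: 18.2
position: [0.4265, 0.234, 0.3232]
eef_rot: [0.159, -0.467, 0.866, 0.081]
ft_force: [-0.1, 0.0, 0.2]
width: 0.0683
```

Run:
```python
from tgt import *
o=arm.observe();print(o['clock'],o['position'],o['ft_force'],o['width'])
s=cam("scene")
cv2.imwrite("pics/c10.png",cv2.resize(cv2.convertScaleAbs(s["img"][90:340,130:430,::-1],alpha=1.6),None,fx=2.4,fy=2.4,interpolation=cv2.INTER_CUBIC))
```

```text
18.2 [0.426 0.234 0.323] [-0.104  0.039  0.218] 0.06828159509723337
```

View pics/c10.png

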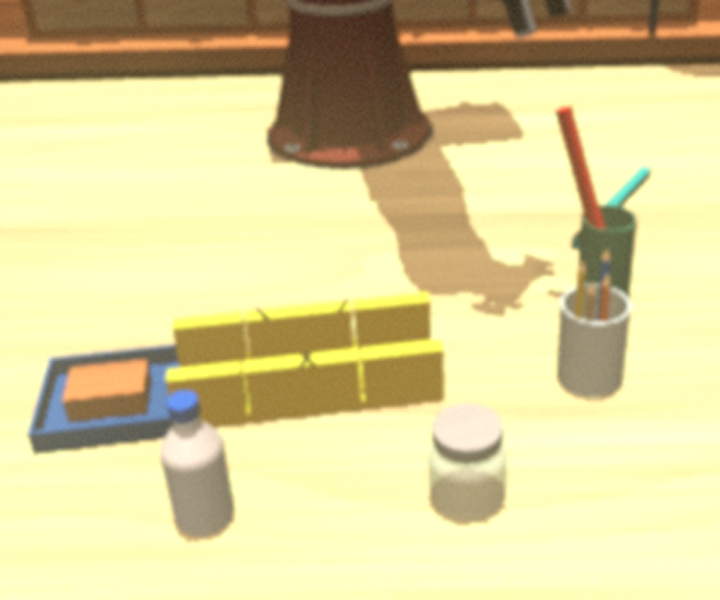

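The stick (565,110) stands in the upright green pot, the offcut (105,388) lies in the tray, the bystanders are in place and the gripper is clear.

```bash
python3 -c "
from h import *
print(arm.hand_in())"
```

```text
the job is handed in; nothing more can be done
None
```

I took the push stick out of the green pot and used it to push the offcut along the mitre box and out into the blue tray. I then stood the stick back in its pot and handed in with the clock at about 18.3 s (limit 48 s).

The last picture shows:
- The offcut is flat in the tray, clear of the box's exit.
- The stick is leaning in the upright green pot much as it did at the start.
- The pencil pot, glue bottle and screw jar look undisturbed, judged by eye only.
- The gripper is empty and well clear.

The wrist force readings I saw stayed within about 2 N. No check failed. The largest disagreements I noticed:
- **Pot centre:** the two cameras differed by about 11 mm in x. I used the top view for the lean direction.
- **Offcut yaw:** it read about 4° off the box's axis before the push.
- **Stick tip:** it appeared within a few mm of where I expected it while held.

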